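# Hold the pedal bin open, then let its lid down softly

## Task

I am coming over with both hands full of used swabs: press the pedal of the clinical-waste bin on the desk right down with your fingertips so that its lid stands fully open, and keep it fully open for at least three seconds while I drop them in. Then ease the pedal up so that the lid comes all the way down slowly and shuts without slamming, and draw back. Work only on the pedal: do not touch the lid, do not lift, tip or shove the bin, and leave everything around it where it stands.

Things in the scene. Friction and masses are not known exactly. Their poses are not given: they have to be found in the camera images.
- bin: the desk-top pedal bin for clinical waste: a loose rectangular plastic bin of about 2 kg on four rubber feet, 176 mm deep (x) by 196 mm wide (y), rim 205 mm high, 232 mm high with its lid shut. Origin at the centre of its underside, on the desk. Its own -x points out of its front, where the pedal is; the lid is hinged along its back (+x) rim.
- pedal_tread (a point): centre of the top face of the pedal's grey tread, a plate 80 mm wide (along the bin's y) by 52 mm deep (along the bin's x), standing out of the bin's front near the desk, 152 mm in front of the bin's origin; its nearest edge is 38 mm clear of the front wall. About 53 mm above the desk at rest (sloping up 0.1 rad to the outside); about 23 mm above the desk when pressed right down, when a rubber stop under it meets the desk. Its axes are the bin's, apart from the slope.
- pedal (a joint): pedal angle, rad: 0 at rest (up), 0.20 pressed right down on its stop. It turns about a level axis across the bin, 30 mm above the bin's underside at its origin, so the tread travels 30 mm, almost straight down. It takes about 5 to 12 N; the weight of the lid and a return spring (3 to 5 N at the tread) bring it back up.
- lid (a joint): lid angle, rad: 0 shut, about 1.2 fully open (pedal right down). Linked to the pedal by a rod: the lid turns 6 times as far as the pedal, so 1 mm of tread travel is 0.04 rad of lid. Not damped: it falls shut and slams if the pedal is let go or slips; let down over two seconds or more it shuts softly.
- lid_front (a point): middle of the lid's front edge; 191 mm from the lid's hinge. It swings up and back as the lid opens, over the bin and away from the pedal.
- gel: bystander: clear hand-gel pump bottle, 62 mm across, 165 mm high. Origin at the centre of its underside. Stands near the bin.
- rack: bystander: white tube rack, 66 x 86 mm, with capped sample tubes, 88 mm high. Origin at the centre of its underside. Stands near the bin.
- tub: bystander: open round tub of wrapped swabs, 92 mm across, about 155 mm high with the swabs. Origin at the centre of its underside. Stands near the bin.
- gloves: bystander: glove carton, 125 x 235 x 70 mm. Origin at the centre of its underside.
- labels: bystander: roll of paper labels, 76 mm across, 45 mm high, lying flat. Origin at the centre of its underside.
- spray: bystander: trigger spray bottle, 70 mm across, 195 mm high. Origin at the centre of its underside.
- carton: bystander: open carton of capped sample tubes, 110 x 160 x 75 mm. Origin at the centre of its underside.

How it is judged (in metres and radians):
On the way, in this order (a step that is already met when the one before it is completed fails the run):
1. the pedal, pressed by the fingers, keeps the lid fully open for three seconds (value of joint lid above 1.05 rad and contact force between the fingers and pedal above 1 N), for 2.8 s.
2. the lid is down and shut (value of joint lid below 0.04 rad), for 0.2 s.
At the end, for the whole second after the job is handed in: the lid is shut (under 0.04 rad) and the pedal up (under 0.012 rad), the bin upright and at rest within 40 mm of where it stood (value of joint lid below 0.04 rad and value of joint pedal below 0.012 rad and angle between bin's own z axis and vertical below 0.03 rad and distance of bin from where it was at the start of the episode below 0.04 m and linear speed of bin below 0.02 m/s); the robot touches nothing.
It fails at once if the lid slams or drops: it closes faster than 1.5 rad/s in the lower half of its swing (value of joint lid below 0.6 rad and velocity of joint lid below -1.5 rad/s).
It fails at once if the robot touches the lid (contact force between any of the fingers, the arm and lid above 0.5 N).
It fails at once if the bin is shoved more than 40 mm, lifted or tipped (distance of bin from where it was at the start of the episode above 0.04 m or height (world z) of bin above 0.015 m or angle between bin's own z axis and vertical above 0.12 rad).
It fails at once if a bystander is moved more than 25 mm, lifted or knocked over (distance of any of gel, rack, tub, gloves, labels, spray, carton from where it was at the start of the episode above 0.025 m or angle between any of gel, rack, tub, gloves, labels, spray, carton's own z axis and vertical above 0.3 rad).
It also fails if it takes over 51 s, if anything falls off the work surface, if the arm or the gripper's body presses on something with over 40 N, if the wrist force passes 120 N, or if a joint passes its speed limit or range.

## Robot

A 6-joint arm with a two-finger parallel gripper is mounted at the origin on the work surface. World frame = base frame: x ahead of the robot, y to its left, z up, the work surface at z = 0. Lengths are in mm, angles in degrees, forces in N, time in s.
With the tool pointing down it reaches from about 350 to 850 mm from the base axis. Payload 8.1 kg.
Tool frame: the origin (TCP) lies midway between the tips of the shut fingers; the grasp point (between the pads) lies 19 mm behind it (r.tcp_to_grasp is the distance from the TCP to the grasp point, in mm); z points along the fingers, y is the direction in which the jaws open and shut (so a half turn about z gives the same grasp; the last joint's range is limited). The gripper opens to 85 mm and grips with 20 to 120 N. Pads are 22 mm wide; open, the fingers measure 114 mm over their backs; the gripper's body (76 mm by 85 mm) begins 54 mm behind the grasp point. The pads swing forward as they close: fully open they stand 13 mm farther back than shut.
Start: joints at [65.122, 7.471, 85.268, -0, 87.261, -4.893], TCP at [205.041, 563.883, 231.292] pointing down, gripper open.
Joint ranges: [-169.43, 169.43], [-51.17, 129.36], [1.28, 143.12], [-76.62, 256.62], [0, 156.53], [-152.29, 152.29]. Speed limits (degrees/s): [136.94, 136.94, 159.86, 180, 180, 180].

## Interface

Orientations are given as [roll, pitch, yaw] about the fixed x, y, z axes, in that order (R = Rz(yaw) Ry(pitch) Rx(roll)).
In Python, from bench import r gives the robot as it stands.
- The arm moves only by the tool jog_arm, never from a script. Its argument "targets" is a list of rows, each a list of 7 numbers: the shift along the tool's x, y, z in m, then the turn, a rotation vector about the tool's x, y, z in rad, then the closure, from 0 (fully open) to 1 (shut). In form: [[dx, dy, dz, wx, wy, wz, claw], ...]. A call has 1 to 5 rows; each row is the pose to reach, as a shift and turn from the pose commanded when the call began, along the tool's axes at that moment; what a row does not reach only later rows make up. A row lasts 1/12 s, in which the tool goes at most 41.7 mm and 7.16 degrees, less where a joint would pass 70% of its speed; a pose out of reach is approached as far as the arm can. A call with a gripper value outside its range is refused whole. The fingers move at their own pace and stop on an object; "newtons" is the grip in N (left out, the last holds). Time passes only in rows, so rows that repeat a pose let the fingers close. It gives the time, the measured TCP pose, the force and the opening at its end, in the units of the state.
- r.sense(): the state, without advancing time (a new reading comes with each control period).
- r.snapshot(name): name is "scene" or "top" or "wrist"; returns a dict with "pixels" (420x560x3 uint8, red, green, blue), "fx", "fy", "cx", "cy" (pixels), "dist" ([k1, k2, p1, p2, k3] as OpenCV has them; the pictures are not rectified), "origin" and "attitude" of the camera in the world. Camera axes: x right, y down, z forward; pixel columns grow to the right and rows downward; lengths in mm; the calibration is good to about 2 mm. A picture is of the moment at which its call begins. There is no depth.
- r.hand_in(): hands the job in, once; it reports no verdict.
The state is a dict: "time": time; "joint_pos": joint angles; "qd": joint speeds; "joint_efforts": joint torques, N m; "tool_pos": TCP position; "tcp_rot": TCP orientation; "ft_force": force on the tool from outside, world axes, zero at the start; "wrist_torque": the same for the moment, N m; "finger_gap": finger opening in mm.
Only numpy, scipy, OpenCV 4.12 (cv2) and the standard library are available. Lean on these libraries where they do the work, as an engineer would, in place of code of your own. Each camera call takes 0.05 s, during which the arm holds its last target.

## Working session

There is one attempt and no reset: what is moved stays moved. The work goes in short steps, Python scripts to look and compute and a tool call to move; the robot and the scene stay as the last step left them, time stands still between calls to the robot, and variables do not carry over. Pictures are saved under pics/ and viewed, and the job is handed in when it is done.

Besides the shell and the picture viewer there is one more tool, called after "Request:" by a JSON object that holds its "name" and its "arguments", one argument or row to a line. jog_arm: Moves the arm, as the interface text tells. Its arguments: {"type":"object","properties":{"targets":{"type":"array","items":{"type":"array","items":{"type":"number"}}},"newtons":{"type":"number"}},"required":["targets"]}

```bash
mkdir -p pics; ls; python3 - <<'E'
from bench import r
import cv2
print(r.sense())
for n in ["scene","top","wrist"]:
    s=r.snapshot(n); cv2.imwrite(f"pics/{n}0.png",s["pixels"][:,:,::-1])
    print(n,{k:s[k] for k in s if k!="pixels"})
E
```

```text
pics
{'time': 0.0, 'joint_pos': array([ 6.51217048e+01,  7.51648899e+00,  8.53288894e+01, -6.64240278e-04,
        8.72611153e+01, -4.89228222e+00]), 'qd': array([-0.02093643, -0.05667447, -0.0162428 , -0.03168535, -0.01245074,
       -0.10267801]), 'joint_efforts': array([ 2.16677108e-03, -5.69406724e+01, -5.00535786e+01,  2.65028057e-04,
        1.52475655e-02,  1.08675752e-05]), 'tool_pos': array([204.81945374, 563.37793559, 230.2337677 ]), 'tcp_rot': array([-1.79893838e+02, -8.42106527e-03,  1.60014012e+02]), 'ft_force': array([ 0.19174301,  0.5461178 , -0.01112013]), 'wrist_torque': array([0.04934455, 0.02641024, 0.02508926]), 'finger_gap': 85.34101333199874}
scene {'fx': 530.0462935669029, 'fy': 530.0462935669029, 'cx': 277.09707204991537, 'cy': 215.16572617937692, 'dist': array([-0.03068858,  0.        ,  0.        ,  0.        ,  0.        ]), 'origin': array([ 481.31534681, -512.85852698, 1677.94325635]), 'attitude': array([-161.02389015,   -0.42380585,  -11.62832992])}
top {'fx': 416.2128258868751, 'fy': 416.2128258868751, 'cx': 275.6809817136519, 'cy': 202.13309913523904, 'dist': array([0.02109385, 0.        , 0.        , 0.        , 0.        ]), 'origin': array([ 508.02225815,   17.15091986, 1609.30487551]), 'attitude': array([-176.93035126,   -0.49616367,  -88.42255215])}
wrist {'fx': 351.8137093291832, 'fy': 351.8137093291832, 'cx': 275.3926507096855, 'cy': 209.01343391941148, 'dist': array([-0.04345975,  0.        ,  0.        ,  0.        ,  0.        ]), 'origin': array([135.89232156, 588.47039118, 373.23495188]), 'attitude': array([1.63058352e+02, 7.14461207e-02, 7.00257730e+01])}
```

View pics/scene0.png

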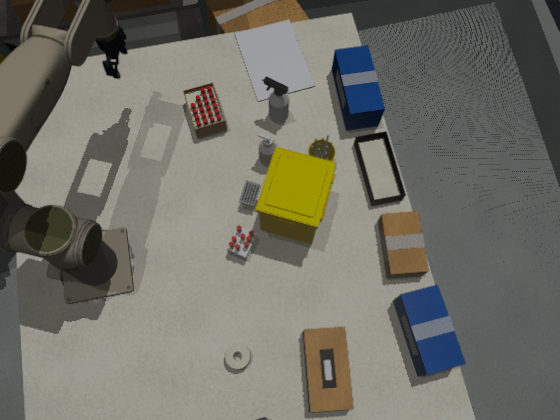

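View pics/top0.png

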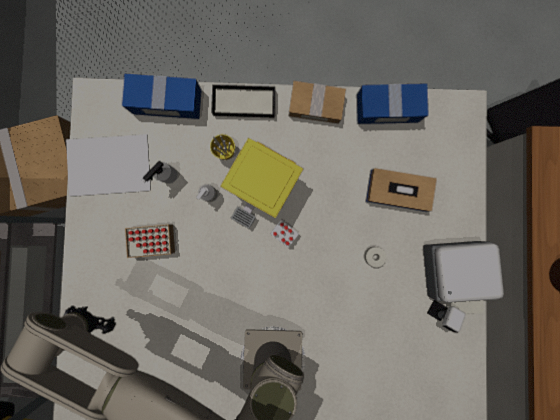

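View pics/wrist0.png

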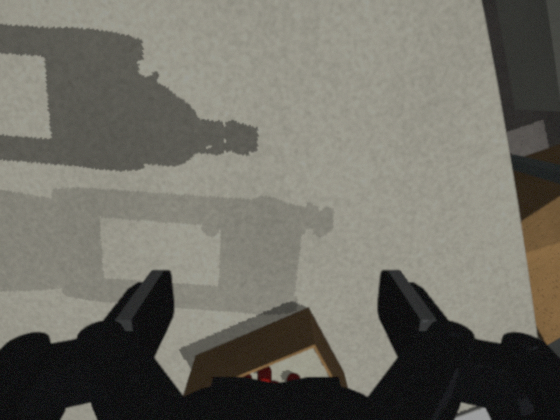

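The bin's yellow lid is at about (262,178) in top and (297,187) in scene. The grey tread is at (243,215) in top and (250,194) in scene, with the gel on one side at (208,193) and the rack on the other at (286,234). I'll zoom in and triangulate.

```bash
cat > h.py <<'E'
import numpy as np, cv2
from scipy.spatial.transform import Rotation as R
def ray(s,uv):
    K=np.array([[s["fx"],0,s["cx"]],[0,s["fy"],s["cy"]],[0,0,1]])
    p=cv2.undistortPoints(np.array(uv,float).reshape(-1,1,2),K,s["dist"]).reshape(-1,2)
    d=np.c_[p,np.ones(len(p))]@R.from_euler("xyz",s["attitude"],degrees=True).as_matrix().T
    return d/np.linalg.norm(d,axis=1)[:,None]
def plane(s,uv,z):
    d=ray(s,uv); o=s["origin"]; return o+d*((z-o[2])/d[:,2])[:,None]
def tri(s1,u1,s2,u2):
    out=[]
    for a,b in zip(ray(s1,u1),ray(s2,u2)):
        t=np.linalg.lstsq(np.c_[a,-b],s2["origin"]-s1["origin"],rcond=None)[0]
        p=s1["origin"]+a*t[0];q=s2["origin"]+b*t[1]; out.append(np.r_[(p+q)/2,np.linalg.norm(p-q)])
    return np.array(out)
def proj(s,P):
    K=np.array([[s["fx"],0,s["cx"]],[0,s["fy"],s["cy"]],[0,0,1]])
    M=R.from_euler("xyz",s["attitude"],degrees=True).as_matrix().T
    return cv2.projectPoints(np.array(P,float).reshape(-1,3),cv2.Rodrigues(M)[0],-M@s["origin"],K,s["dist"])[0].reshape(-1,2)
E
python3 - <<'E'
from h import *; import pickle
from bench import r
S={n:r.snapshot(n) for n in ["scene","top"]}; pickle.dump(S,open("s0.pkl","wb"))
c={"scene":(225,120,120,130),"top":(190,125,120,130)}
ims=[]
for n,(x,y,w,h) in c.items():
    ims.append(cv2.resize(S[n]["pixels"][y:y+h,x:x+w,::-1],(390,422),interpolation=cv2.INTER_CUBIC))
cv2.imwrite("pics/z0.png",np.hstack(ims))
for n in S:
    hsv=cv2.cvtColor(S[n]["pixels"],cv2.COLOR_RGB2HSV)
    m=cv2.inRange(hsv,(22,150,150),(35,255,255))
    cs=max(cv2.findContours(m,0,1)[0],key=cv2.contourArea); q=cv2.minAreaRect(cs)
    print(n,q,cv2.boxPoints(q).round(1).tolist())
E
```

```text
scene ((296.2158508300781, 185.80043029785156), (65.94377136230469, 65.67414093017578), 15.642248153686523) [[255.60000610351562, 208.5], [273.29998779296875, 145.3000030517578], [336.79998779296875, 163.10000610351562], [319.1000061035156, 226.3000030517578]]
top ((261.5621337890625, 176.67478942871094), (62.29692840576172, 56.11958312988281), 29.248823165893555) [[220.6999969482422, 185.89999389648438], [248.10000610351562, 137.0], [302.3999938964844, 167.39999389648438], [275.0, 216.39999389648438]]
```

View pics/z0.png

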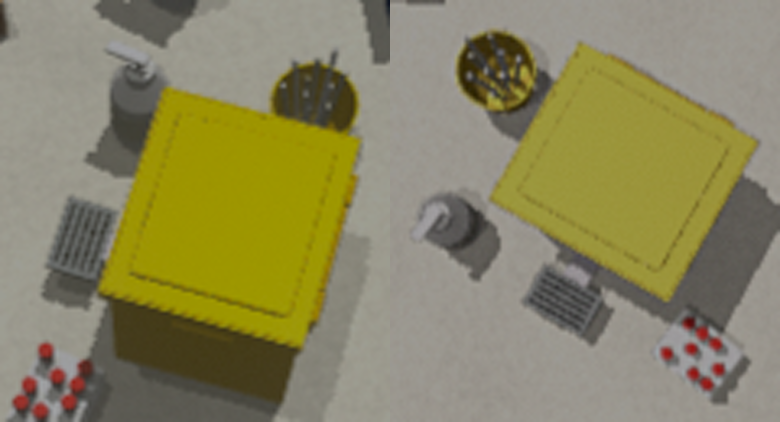

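```bash
python3 - <<'E'
from h import *; import pickle
S=pickle.load(open("s0.pkl","rb")); s,t=S["scene"],S["top"]
f=lambda L,ox,oy:np.array(L)/[390/120,422/130]+[ox,oy]-0.5
ts=f([(68,197),(118,207),(97,280),(48,270)],225,120); tt=f([(134,301),(151,261),(216,292),(198,334)],190,125)
ls=f([(168,88),(100,293),(298,348),(358,138)],225,120); lt=f([(100,198),(280,300),(367,145),(190,42)],190,125)
T=tri(s,ts,t,tt);L=tri(s,ls,t,lt)
print(T.round(1),T.mean(0).round(1));print(L.round(1),L.mean(0).round(1))
for P in (T,L):
    e=[P[1]-P[0],P[2]-P[1],P[3]-P[2],P[0]-P[3]]
    print([(round(np.hypot(*v[:2]),1),round(np.degrees(np.arctan2(v[1],v[0])),1)) for v in e])
# tread via plane z=53
for z in (53,):
  for c,u in((s,ts),(t,tt)): print(plane(c,u,z)[:,:2].mean(0))
for c,u in((s,ls),(t,lt)):
  q=plane(c,u,230)[:,:2]; print(q.round(0).tolist(),q.mean(0))
# gel, rack approx on top
hs={k:plane(t,[p],z)[0].round(0) for k,p,z in (("gel",(207,193),140),("rack",(286,234),70),("tub",(222.5,147),140))}
print(hs)
E
```

```text
[[529.1 172.   55.5   3.3]
 [576.7 154.8  46.4   1.8]
 [541.6  78.4  53.2   4.1]
 [494.1  97.4  56.8   1.6]] [535.4 125.7  53.    2.7]
[[ 6.344e+02  1.944e+02  2.169e+02  1.400e+00]
 [ 5.337e+02  5.900e+00  2.177e+02  5.000e-01]
 [ 6.969e+02 -7.980e+01  2.161e+02  4.000e-01]
 [ 7.971e+02  1.063e+02  2.231e+02  1.000e+00]] [665.5  56.7 218.4   0.8]
[(np.float64(50.6), np.float64(-19.9)), (np.float64(84.0), np.float64(-114.7)), (np.float64(51.2), np.float64(158.3)), (np.float64(82.4), np.float64(64.9))]
[(np.float64(213.7), np.float64(-118.1)), (np.float64(184.3), np.float64(-27.7)), (np.float64(211.4), np.float64(61.7)), (np.float64(185.1), np.float64(151.6))]
[533.92909274 125.66675087]
[536.64431008 125.56564592]
[[634.0, 188.0], [534.0, 1.0], [695.0, -84.0], [795.0, 103.0]] [664.34711947  52.21229857]
[[632.0, 193.0], [533.0, 6.0], [695.0, -79.0], [796.0, 106.0]] [664.18004789  56.42086062]
{'gel': array([613., 250., 140.]), 'rack': array([474., -35.,  70.]), 'tub': array([778., 201., 140.])}
```

The tread centre is at about (536,126,53), and the bin's +x points along yaw -28°. I'll close the fingers and move over at height. With the tool at yaw about 152°, the wrist camera faces away from the bin.

Request:
{"name": "jog_arm", "arguments": {
  "targets": [
    [-0.01, -0.007, 0, 0, 0, 0, 1],
    [-0.033, -0.022, 0, 0, 0, 0.02, 1],
    [-0.06, -0.04, 0, 0, 0, 0.04, 1],
    [-0.09, -0.06, 0, 0, 0, 0.07, 1],
    [-0.12, -0.08, 0, 0, 0, 0.1, 1]
  ],
  "newtons": 40
}}

```text
time: 0.67
tool_pos: [291.2, 445.9, 231.1]
tcp_rot: [-180.0, 0.0, 154.3]
ft_force: [1.0, 0.1, -0.3]
finger_gap: 25.7
```

Request:
{"name": "jog_arm", "arguments": {
  "targets": [
    [-0.03, -0.016, 0, 0, 0, 0.01, 1],
    [-0.06, -0.032, 0, 0, 0, 0.02, 1],
    [-0.09, -0.047, 0, 0, 0, 0.03, 1],
    [-0.12, -0.062, 0, 0, 0, 0.04, 1],
    [-0.15, -0.078, 0, 0, 0, 0.04, 1]
  ]
}}

```text
time: 1.08
tool_pos: [392.6, 310.2, 231.4]
tcp_rot: [180.0, 0.0, 151.9]
ft_force: [0.8, 1.4, -0.4]
finger_gap: -0.1
```

Request:
{"name": "jog_arm", "arguments": {
  "targets": [
    [-0.037, -0.02, 0, 0, 0, 0, 1],
    [-0.075, -0.04, 0.01, 0, 0, 0, 1],
    [-0.113, -0.06, 0.02, 0, 0, 0, 1],
    [-0.145, -0.08, 0.03, 0, 0, 0, 1],
    [-0.17, -0.0965, 0.04, 0, 0, 0, 1]
  ]
}}

```text
time: 1.5
tool_pos: [497.7, 143.9, 191.2]
tcp_rot: [180.0, 0.1, 151.9]
ft_force: [-0.4, 0.3, 0.8]
finger_gap: -0.0
```

```bash
python3 - <<'E'
from h import *; import pickle
from bench import r
S={n:r.snapshot(n) for n in ["scene","top","wrist"]}; pickle.dump(S,open("s1.pkl","wb"))
st=r.sense(); print(st["tool_pos"],st["tcp_rot"],st["ft_force"],S["wrist"]["origin"],S["wrist"]["attitude"])
w=S["wrist"]["pixels"][:,:,::-1].copy()
cv2.imwrite("pics/w1.png",w)
im=[cv2.resize(S[n]["pixels"][y:y+130,x:x+120,::-1],(390,422)) for n,x,y in(("scene",200,120),("top",190,125))]
cv2.imwrite("pics/z1.png",np.hstack(im))
E
```

```text
[496.47741059 144.21942849 189.97838874] [-1.79894235e+02 -9.02109874e-02  1.51739134e+02] [-0.84409408  1.76560405  0.98634862] [432.80066989 177.03734648 332.07238827] [163.1151252    0.16396273  61.70534544]
```

View pics/w1.png

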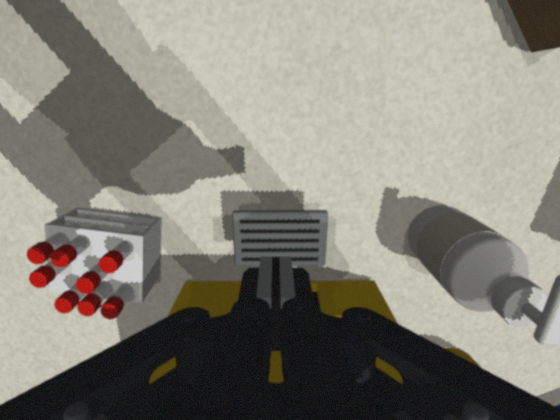

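View pics/z1.png

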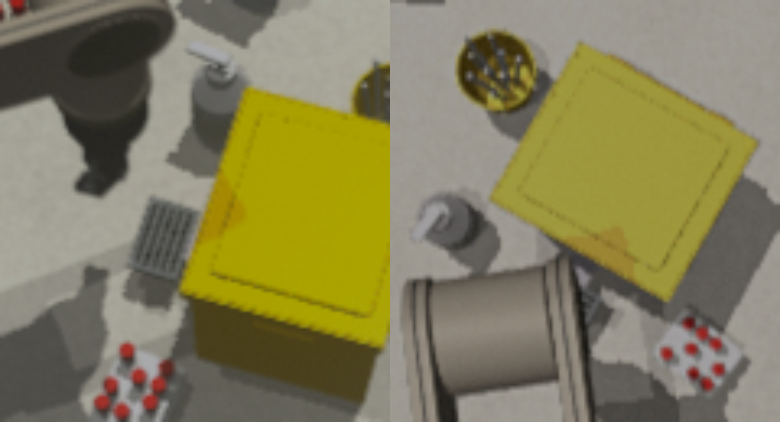

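The wrist view shows the tread's outer edge at row ~211, columns 234–327. The fingertips are above it, the rack is at the left and the gel at the right, both clear.

```bash
python3 - <<'E'
from h import *; import pickle
S0=pickle.load(open("s0.pkl","rb"));S=pickle.load(open("s1.pkl","rb")); s,t,w=S0["scene"],S0["top"],S["wrist"]
f=lambda L,ox,oy:np.array(L)/[390/120,422/130]+[ox,oy]-0.5
ts=f([(68,197),(118,207),(97,280),(48,270)],225,120); tt=f([(134,301),(151,261),(216,292),(198,334)],190,125)
wo=[(327,211),(326,264),(236,264),(234,211)]
print(tri(t,tt,w,wo).round(1)); print(tri(s,ts,w,wo).round(1))
o=plane(w,[wo[0],wo[3]],55.5);i=plane(w,[wo[1],wo[2]],50.5)
Q=np.r_[o,i];print(Q.round(1),Q.mean(0).round(1))
for v in(o[0]-o[1],i[0]-i[1]):print(np.hypot(*v[:2]),np.degrees(np.arctan2(v[1],v[0])))
c=Q.mean(0); a=np.radians(-28)
ex=np.array([np.cos(a),np.sin(a)]);ey=np.array([-np.sin(a),np.cos(a)])
for k,p in(("gel",(613,250)),("rack",(474,-35)),("tcp",(497,145)),("lidc",(665,56))):
    d=np.array(p)-c[:2];print(k,(d@ex).round(1),(d@ey).round(1))
E
```

```text
[[5.309e+02 1.729e+02 4.690e+01 3.000e-01]
 [5.768e+02 1.527e+02 4.530e+01 4.600e+00]
 [5.426e+02 7.770e+01 3.600e+01 4.000e+00]
 [4.956e+02 9.920e+01 3.290e+01 2.200e+00]]
[[527.9 172.9  54.4   1.1]
 [574.4 152.   50.7   2.9]
 [538.6  80.4  46.3   2.7]
 [493.8 102.5  43.7   0.9]]
[[528.  173.2  55.5]
 [491.7 105.7  55.5]
 [573.2 151.1  50.5]
 [535.8  81.3  50.5]] [532.2 127.8  53. ]
76.58987368711838 61.755698409316295
79.1686313865648 61.77081579410335
gel 14.0 145.8
rack 25.1 -171.1
tcp -39.1 -1.3
lidc 151.0 -1.1
```

Request:
{"name": "jog_arm", "arguments": {
  "targets": [
    [-0.005, 0, 0.015, 0, -0.03, 0, 1],
    [-0.012, 0, 0.04, 0, -0.07, 0, 1],
    [-0.02, 0, 0.065, 0, -0.1, 0, 1],
    [-0.028, 0, 0.09, 0, -0.12, 0, 1],
    [-0.033, 0, 0.112, 0, -0.12, 0, 1]
  ]
}}

```text
time: 2.07
tool_pos: [525.0, 132.6, 78.3]
tcp_rot: [180.0, 6.9, 152.1]
ft_force: [0.4, -0.7, 0.1]
finger_gap: 0.1
```

```bash
python3 - <<'E'
from h import *; import pickle
from bench import r
S={n:r.snapshot(n) for n in ["scene","wrist"]}
st=r.sense(); print(st["tool_pos"],st["tcp_rot"],st["ft_force"])
im=[cv2.resize(S["wrist"]["pixels"][:,:,::-1],(400,300)),cv2.resize(S["scene"]["pixels"][120:250,200:373,::-1],(400,300))]
cv2.imwrite("pics/z2.png",np.hstack(im))
E
```

```text
[522.33086508 131.7242827   75.47195559] [-179.75775296    6.56600456  152.07264985] [-0.34179083 -0.01655164 -0.26486732]
```

View pics/z2.png

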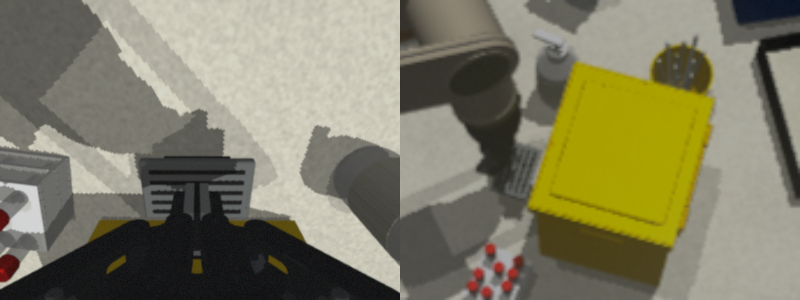

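Request:
{"name": "jog_arm", "arguments": {
  "targets": [
    [0, 0, 0.004, 0, 0, 0, 1],
    [-0.001, 0, 0.008, 0, 0, 0, 1],
    [-0.001, 0, 0.012, 0, 0, 0, 1],
    [-0.001, 0, 0.015, 0, 0, 0, 1],
    [-0.001, 0, 0.018, 0, 0, 0, 1]
  ]
}}

```text
time: 2.58
tool_pos: [529.1, 130.5, 62.3]
tcp_rot: [179.9, 6.9, 152.0]
ft_force: [-1.0, 0.5, -0.3]
finger_gap: 0.0
```

Request:
{"name": "jog_arm", "arguments": {
  "targets": [
    [0, 0, 0.002, 0, 0, 0, 1],
    [0, 0, 0.004, 0, 0, 0, 1],
    [0.001, 0, 0.006, 0, 0, 0, 1],
    [0.001, 0, 0.008, 0, 0, 0, 1],
    [0.001, 0, 0.01, 0, 0, 0, 1]
  ]
}}

```text
time: 3.0
tool_pos: [528.5, 130.6, 52.1]
tcp_rot: [180.0, 6.8, 152.0]
ft_force: [-5.5, 1.1, 10.7]
finger_gap: -0.0
```

Request:
{"name": "jog_arm", "arguments": {
  "targets": [
    [0.001, 0, 0.002, 0, 0, 0, 1],
    [0.001, 0, 0.004, 0, 0, 0, 1],
    [0.002, 0, 0.006, 0, 0, 0, 1],
    [0.002, 0, 0.008, 0, 0, 0, 1],
    [0.002, 0, 0.01, 0, 0, 0, 1]
  ]
}}

```text
time: 3.42
tool_pos: [527.6, 131.0, 41.9]
tcp_rot: [180.0, 6.8, 152.0]
ft_force: [-7.2, 2.8, 8.9]
finger_gap: -0.1
```

Request:
{"name": "jog_arm", "arguments": {
  "targets": [
    [0.001, 0, 0.002, 0, 0, 0, 1],
    [0.002, 0, 0.004, 0, 0, 0, 1],
    [0.003, 0, 0.006, 0, 0, 0, 1],
    [0.003, 0, 0.008, 0, 0, 0, 1],
    [0.003, 0, 0.009, 0, 0, 0, 1]
  ]
}}

```text
time: 3.83
tool_pos: [527.2, 131.3, 33.0]
tcp_rot: [180.0, 7.0, 152.0]
ft_force: [-2.8, -1.5, 8.0]
finger_gap: -0.3
```

```bash
python3 - <<'E'
from h import *
from bench import r
S={n:r.snapshot(n) for n in ["scene","wrist"]}
st=r.sense(); print(st["tool_pos"],st["ft_force"])
im=[cv2.resize(S["wrist"]["pixels"][:,:,::-1],(400,300)),cv2.resize(S["scene"]["pixels"][120:250,200:373,::-1],(400,300))]
cv2.imwrite("pics/z3.png",np.hstack(im))
E
```

```text
[527.16657106 131.29600179  32.94778459] [-0.78668905 -2.50431777  6.96953777]
```

View pics/z3.png

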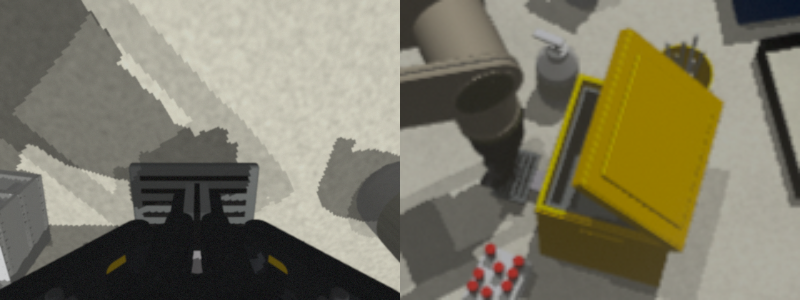

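The lid is partly open in scene, the bin hasn't shifted, and the fingertips are centred on the tread (wrist column ~197 of 400). I'll press on to the stop.

Request:
{"name": "jog_arm", "arguments": {
  "targets": [
    [0, 0, 0.002, 0, 0, 0, 1],
    [0.001, 0, 0.004, 0, 0, 0, 1],
    [0.001, 0, 0.006, 0, 0, 0, 1],
    [0.001, 0, 0.007, 0, 0, 0, 1],
    [0.001, 0, 0.008, 0, 0, 0, 1]
  ]
}}

```text
time: 4.35
tool_pos: [527.2, 131.3, 25.0]
tcp_rot: [180.0, 7.0, 152.0]
ft_force: [-1.1, -2.1, 6.7]
finger_gap: 0.1
```

Request:
{"name": "jog_arm", "arguments": {
  "targets": [
    [0, 0, 0.001, 0, 0, 0, 1],
    [0, 0, 0.002, 0, 0, 0, 1],
    [0, 0, 0.003, 0, 0, 0, 1],
    [0, 0, 0.003, 0, 0, 0, 1],
    [0, 0, 0.003, 0, 0, 0, 1]
  ]
}}

```text
time: 4.77
tool_pos: [527.4, 131.2, 22.1]
tcp_rot: [180.0, 7.0, 152.0]
ft_force: [-3.5, -1.5, 8.4]
finger_gap: -0.1
```

Request:
{"name": "jog_arm", "arguments": {
  "targets": [
    [0, 0, 0.001, 0, 0, 0, 1],
    [0, 0, 0.001, 0, 0, 0, 1],
    [0, 0, 0.002, 0, 0, 0, 1],
    [0, 0, 0.002, 0, 0, 0, 1],
    [0, 0, 0.002, 0, 0, 0, 1]
  ]
}}

```text
time: 5.18
tool_pos: [527.4, 131.2, 21.7]
tcp_rot: [-180.0, 6.9, 152.0]
ft_force: [-15.6, -3.8, 28.0]
finger_gap: -0.0
```

```bash
python3 - <<'E'
from h import *
from bench import r
S={n:r.snapshot(n) for n in ["scene","wrist"]}
st=r.sense(); print(st["time"],st["tool_pos"],st["ft_force"])
im=[cv2.resize(S["wrist"]["pixels"][:,:,::-1],(400,300)),cv2.resize(S["scene"]["pixels"][120:250,200:373,::-1],(400,300))]
cv2.imwrite("pics/z4.png",np.hstack(im))
E
```

```text
5.2833 [527.48630391 131.22745896  21.76290312] [-15.08030554  -2.96647086  28.35133287]
```

View pics/z4.png

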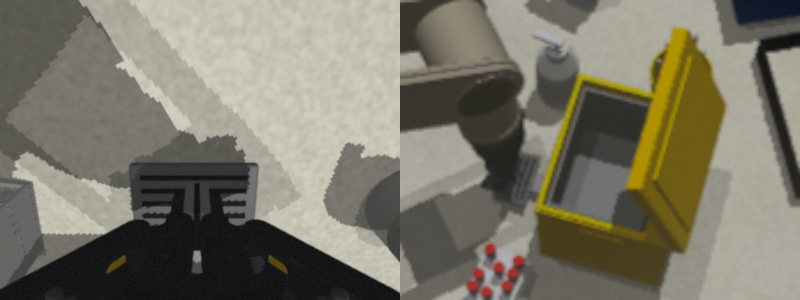

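The pedal is on its stop (28 N) and the lid is fully open. I'll back off a millimetre of overpress and hold.

Request:
{"name": "jog_arm", "arguments": {
  "targets": [
    [0, 0, -0.001, 0, 0, 0, 1],
    [0, 0, -0.001, 0, 0, 0, 1],
    [0, 0, -0.001, 0, 0, 0, 1],
    [0, 0, -0.001, 0, 0, 0, 1],
    [0, 0, -0.001, 0, 0, 0, 1]
  ]
}}

```text
time: 5.7
tool_pos: [527.4, 131.2, 21.9]
tcp_rot: [180.0, 6.9, 152.0]
ft_force: [-8.1, -3.6, 17.3]
finger_gap: -0.0
```

Request:
{"name": "jog_arm", "arguments": {
  "targets": [
    [0, 0, 0, 0, 0, 0, 1],
    [0, 0, 0, 0, 0, 0, 1],
    [0, 0, 0, 0, 0, 0, 1],
    [0, 0, 0, 0, 0, 0, 1],
    [0, 0, 0, 0, 0, 0, 1]
  ]
}}

```text
time: 6.12
tool_pos: [527.4, 131.2, 21.9]
tcp_rot: [180.0, 6.9, 152.0]
ft_force: [-8.0, -1.5, 18.3]
finger_gap: 0.1
```

Request:
{"name": "jog_arm", "arguments": {
  "targets": [
    [0, 0, 0, 0, 0, 0, 1],
    [0, 0, 0, 0, 0, 0, 1],
    [0, 0, 0, 0, 0, 0, 1],
    [0, 0, 0, 0, 0, 0, 1],
    [0, 0, 0, 0, 0, 0, 1]
  ]
}}

```text
time: 6.53
tool_pos: [527.4, 131.2, 21.9]
tcp_rot: [180.0, 6.9, 152.0]
ft_force: [-7.8, -1.6, 17.9]
finger_gap: -0.2
```

Request:
{"name": "jog_arm", "arguments": {
  "targets": [
    [0, 0, 0, 0, 0, 0, 1],
    [0, 0, 0, 0, 0, 0, 1],
    [0, 0, 0, 0, 0, 0, 1],
    [0, 0, 0, 0, 0, 0, 1],
    [0, 0, 0, 0, 0, 0, 1]
  ]
}}

```text
time: 6.95
tool_pos: [527.4, 131.2, 21.9]
tcp_rot: [180.0, 6.9, 152.0]
ft_force: [-7.6, -2.0, 17.5]
finger_gap: -0.1
```

Request:
{"name": "jog_arm", "arguments": {
  "targets": [
    [0, 0, 0, 0, 0, 0, 1],
    [0, 0, 0, 0, 0, 0, 1],
    [0, 0, 0, 0, 0, 0, 1],
    [0, 0, 0, 0, 0, 0, 1],
    [0, 0, 0, 0, 0, 0, 1]
  ]
}}

```text
time: 7.37
tool_pos: [527.4, 131.2, 21.9]
tcp_rot: [180.0, 6.9, 152.0]
ft_force: [-8.6, -2.7, 18.2]
finger_gap: 0.1
```

Request:
{"name": "jog_arm", "arguments": {
  "targets": [
    [0, 0, 0, 0, 0, 0, 1],
    [0, 0, 0, 0, 0, 0, 1],
    [0, 0, 0, 0, 0, 0, 1],
    [0, 0, 0, 0, 0, 0, 1],
    [0, 0, 0, 0, 0, 0, 1]
  ]
}}

```text
time: 7.78
tool_pos: [527.4, 131.2, 21.9]
tcp_rot: [180.0, 6.9, 152.0]
ft_force: [-8.0, -2.4, 19.5]
finger_gap: -0.0
```

Request:
{"name": "jog_arm", "arguments": {
  "targets": [
    [0, 0, 0, 0, 0, 0, 1],
    [0, 0, 0, 0, 0, 0, 1],
    [0, 0, 0, 0, 0, 0, 1],
    [0, 0, 0, 0, 0, 0, 1],
    [0, 0, 0, 0, 0, 0, 1]
  ]
}}

```text
time: 8.2
tool_pos: [527.4, 131.2, 21.9]
tcp_rot: [180.0, 6.9, 152.0]
ft_force: [-8.2, -3.5, 18.6]
finger_gap: 0.4
```

Request:
{"name": "jog_arm", "arguments": {
  "targets": [
    [0, 0, 0, 0, 0, 0, 1],
    [0, 0, 0, 0, 0, 0, 1],
    [0, 0, 0, 0, 0, 0, 1],
    [0, 0, 0, 0, 0, 0, 1],
    [0, 0, 0, 0, 0, 0, 1]
  ]
}}

```text
time: 8.62
tool_pos: [527.4, 131.2, 21.9]
tcp_rot: [180.0, 6.9, 152.0]
ft_force: [-8.1, -3.0, 18.0]
finger_gap: -0.2
```

Request:
{"name": "jog_arm", "arguments": {
  "targets": [
    [0, 0, 0, 0, 0, 0, 1],
    [0, 0, 0, 0, 0, 0, 1],
    [0, 0, 0, 0, 0, 0, 1],
    [0, 0, 0, 0, 0, 0, 1],
    [0, 0, 0, 0, 0, 0, 1]
  ]
}}

```text
time: 9.03
tool_pos: [527.5, 131.2, 21.9]
tcp_rot: [180.0, 6.9, 152.0]
ft_force: [-8.9, -2.0, 17.7]
finger_gap: 0.1
```

Request:
{"name": "jog_arm", "arguments": {
  "targets": [
    [0, 0, 0, 0, 0, 0, 1],
    [0, 0, 0, 0, 0, 0, 1],
    [0, 0, 0, 0, 0, 0, 1],
    [0, 0, 0, 0, 0, 0, 1],
    [0, 0, 0, 0, 0, 0, 1]
  ]
}}

```text
time: 9.45
tool_pos: [527.4, 131.2, 21.9]
tcp_rot: [180.0, 6.9, 152.0]
ft_force: [-8.4, -2.6, 17.5]
finger_gap: -0.1
```

```bash
python3 - <<'E'
from h import *
from bench import r
S={n:r.snapshot(n) for n in ["scene","wrist"]}
st=r.sense(); print(st["time"],st["tool_pos"],st["ft_force"])
im=[cv2.resize(S["wrist"]["pixels"][:,:,::-1],(400,300)),cv2.resize(S["scene"]["pixels"][120:250,200:373,::-1],(400,300))]
cv2.imwrite("pics/z5.png",np.hstack(im))
E
```

```text
9.55 [527.40533707 131.21857671  21.91455324] [-9.24657513 -3.26689385 18.98429573]
```

View pics/z5.png

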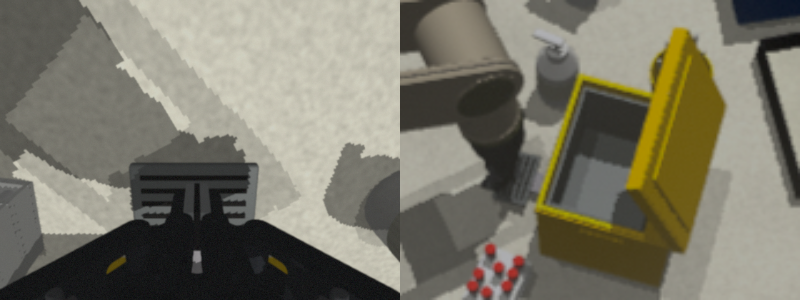

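The lid has been fully open for over 4 s. I'll check the lid angle by geometry before releasing.

```bash
python3 - <<'E'
from h import *; import pickle
s=pickle.load(open("s0.pkl","rb"))["scene"]
a=np.radians(-28);ex=np.array([np.cos(a),np.sin(a),0]);ey=np.array([-np.sin(a),np.cos(a),0])
O=np.array([533.5,127,0])+152*ex
for th in (0,.8,1.05,1.2,1.3):
    P=[O+(93-191*np.cos(th))*ex+y*ey+np.array([0,0,215+191*np.sin(th)]) for y in(105,-105)]
    print(th,((proj(s,P)-[200,120])*[400/173,300/130]+[400,0]).round(0).tolist())
E
```

```text
0 [[573.0, 63.0], [526.0, 206.0]]
0.8 [[619.0, 25.0], [570.0, 180.0]]
1.05 [[651.0, 21.0], [602.0, 180.0]]
1.2 [[673.0, 22.0], [624.0, 182.0]]
1.3 [[688.0, 23.0], [640.0, 184.0]]
```

Observed lid corners (680,28) and (630,190) match about 1.2 rad. Now I'll ease it up at roughly 1 mm per row.

Request:
{"name": "jog_arm", "arguments": {
  "targets": [
    [0, 0, -0.001, 0, 0, 0, 1],
    [0, 0, -0.002, 0, 0, 0, 1],
    [-0.0005, 0, -0.003, 0, 0, 0, 1],
    [-0.0005, 0, -0.004, 0, 0, 0, 1],
    [-0.0005, 0, -0.005, 0, 0, 0, 1]
  ]
}}

```text
time: 9.97
tool_pos: [527.2, 131.3, 25.8]
tcp_rot: [180.0, 6.9, 152.0]
ft_force: [-0.8, -1.8, 6.2]
finger_gap: -0.6
```

Request:
{"name": "jog_arm", "arguments": {
  "targets": [
    [0, 0, -0.001, 0, 0, 0, 1],
    [-0.0005, 0, -0.002, 0, 0, 0, 1],
    [-0.0005, 0, -0.003, 0, 0, 0, 1],
    [-0.0005, 0, -0.004, 0, 0, 0, 1],
    [-0.001, 0, -0.005, 0, 0, 0, 1]
  ]
}}

```text
time: 10.38
tool_pos: [527.2, 131.2, 30.8]
tcp_rot: [180.0, 6.9, 152.0]
ft_force: [-4.3, -0.2, 7.2]
finger_gap: 0.1
```

Request:
{"name": "jog_arm", "arguments": {
  "targets": [
    [0, 0, -0.001, 0, 0, 0, 1],
    [-0.0005, 0, -0.002, 0, 0, 0, 1],
    [-0.0005, 0, -0.003, 0, 0, 0, 1],
    [-0.0005, 0, -0.004, 0, 0, 0, 1],
    [-0.001, 0, -0.005, 0, 0, 0, 1]
  ]
}}

```text
time: 10.8
tool_pos: [527.3, 131.2, 35.9]
tcp_rot: [180.0, 6.9, 152.0]
ft_force: [-5.2, 0.9, 7.4]
finger_gap: -0.1
```

Request:
{"name": "jog_arm", "arguments": {
  "targets": [
    [0, 0, -0.001, 0, 0, 0, 1],
    [0, 0, -0.002, 0, 0, 0, 1],
    [0, 0, -0.003, 0, 0, 0, 1],
    [0, 0, -0.004, 0, 0, 0, 1],
    [-0.0005, 0, -0.005, 0, 0, 0, 1]
  ]
}}

```text
time: 11.22
tool_pos: [527.5, 131.1, 41.1]
tcp_rot: [180.0, 6.9, 152.0]
ft_force: [-4.6, -0.0, 6.6]
finger_gap: 0.1
```

Request:
{"name": "jog_arm", "arguments": {
  "targets": [
    [0, 0, -0.001, 0, 0, 0, 1],
    [0, 0, -0.002, 0, 0, 0, 1],
    [0, 0, -0.003, 0, 0, 0, 1],
    [-0.0005, 0, -0.004, 0, 0, 0, 1],
    [-0.0005, 0, -0.005, 0, 0, 0, 1]
  ]
}}

```text
time: 11.63
tool_pos: [527.8, 131.0, 46.4]
tcp_rot: [180.0, 7.0, 152.0]
ft_force: [-2.4, -2.4, 7.4]
finger_gap: 0.0
```

Request:
{"name": "jog_arm", "arguments": {
  "targets": [
    [0, 0, -0.001, 0, 0, 0, 1],
    [0, 0, -0.0015, 0, 0, 0, 1],
    [0, 0, -0.002, 0, 0, 0, 1],
    [0, 0, -0.0025, 0, 0, 0, 1],
    [0, 0, -0.003, 0, 0, 0, 1]
  ]
}}

```text
time: 12.05
tool_pos: [528.1, 130.9, 49.7]
tcp_rot: [180.0, 7.0, 152.0]
ft_force: [-1.1, -3.8, 8.1]
finger_gap: -0.1
```

Request:
{"name": "jog_arm", "arguments": {
  "targets": [
    [0, 0, -0.0005, 0, 0, 0, 1],
    [0, 0, -0.001, 0, 0, 0, 1],
    [0, 0, -0.0015, 0, 0, 0, 1],
    [0, 0, -0.002, 0, 0, 0, 1],
    [0, 0, -0.0025, 0, 0, 0, 1]
  ]
}}

```text
time: 12.47
tool_pos: [528.3, 130.8, 52.5]
tcp_rot: [179.9, 7.1, 152.0]
ft_force: [0.7, -4.1, 8.4]
finger_gap: -0.1
```

Request:
{"name": "jog_arm", "arguments": {
  "targets": [
    [0, 0, -0.0005, 0, 0, 0, 1],
    [0, 0, -0.001, 0, 0, 0, 1],
    [0, 0, -0.0015, 0, 0, 0, 1],
    [0, 0, -0.002, 0, 0, 0, 1],
    [0, 0, -0.0025, 0, 0, 0, 1]
  ]
}}

```text
time: 12.88
tool_pos: [528.5, 130.8, 55.1]
tcp_rot: [179.9, 7.1, 152.0]
ft_force: [2.2, -3.7, 4.5]
finger_gap: 0.1
```

Request:
{"name": "jog_arm", "arguments": {
  "targets": [
    [0, 0, -0.0005, 0, 0, 0, 1],
    [0, 0, -0.001, 0, 0, 0, 1],
    [0, 0, -0.0015, 0, 0, 0, 1],
    [0, 0, -0.002, 0, 0, 0, 1],
    [0, 0, -0.0025, 0, 0, 0, 1]
  ]
}}

```text
time: 13.3
tool_pos: [525.8, 131.9, 55.5]
tcp_rot: [180.0, 6.8, 152.0]
ft_force: [1.4, -0.3, 1.4]
finger_gap: -0.0
```

Request:
{"name": "jog_arm", "arguments": {
  "targets": [
    [0, 0, -0.001, 0, 0, 0, 1],
    [0, 0, -0.002, 0, 0, 0, 1],
    [0, 0, -0.004, 0, 0, 0, 1],
    [0, 0, -0.006, 0, 0, 0, 1],
    [0, 0, -0.008, 0, 0, 0, 1]
  ]
}}

```text
time: 13.72
tool_pos: [524.7, 132.2, 63.5]
tcp_rot: [-180.0, 6.8, 152.0]
ft_force: [0.4, 0.3, -0.1]
finger_gap: 0.6
```

```bash
python3 - <<'E'
from h import *
from bench import r
S={n:r.snapshot(n) for n in ["scene","wrist"]}
st=r.sense(); print(st["time"],st["tool_pos"],st["ft_force"])
im=[cv2.resize(S["wrist"]["pixels"][:,:,::-1],(400,300)),cv2.resize(S["scene"]["pixels"][120:250,200:373,::-1],(400,300))]
cv2.imwrite("pics/z6.png",np.hstack(im))
E
```

```text
13.8167 [525.27314756 132.21155158  64.01132544] [ 0.56174542 -0.10659121  0.02542804]
```

View pics/z6.png

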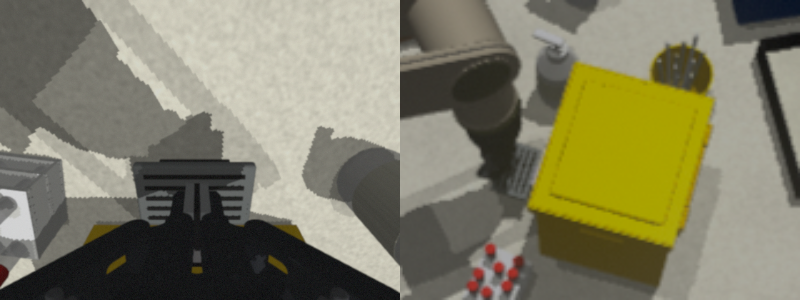

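The lid is shut at its original pixels (corners ~(577,65), (530,208)) and the fingers are off the tread. I'll draw back up and outward.

Request:
{"name": "jog_arm", "arguments": {
  "targets": [
    [0, 0, -0.012, 0, 0, 0, 1],
    [0.003, 0, -0.03, 0, 0, 0, 1],
    [0.01, 0, -0.055, 0, 0, 0, 1],
    [0.02, 0, -0.08, 0, 0, 0, 1],
    [0.03, 0, -0.1, 0, 0, 0, 1]
  ]
}}

```text
time: 14.23
tool_pos: [488.3, 152.0, 162.1]
tcp_rot: [179.9, 6.9, 152.0]
ft_force: [-0.3, 1.2, 0.8]
finger_gap: -0.2
```

Request:
{"name": "jog_arm", "arguments": {
  "targets": [
    [0.02, 0, -0.01, 0, 0, 0, 1],
    [0.04, 0, -0.02, 0, 0, 0, 1],
    [0.06, 0, -0.02, 0, 0, 0, 1],
    [0.07, 0, -0.02, 0, 0, 0, 1],
    [0.07, 0, -0.02, 0, 0, 0, 1]
  ]
}}

```text
time: 14.65
tool_pos: [423.4, 186.3, 171.0]
tcp_rot: [180.0, 6.9, 152.1]
ft_force: [-0.1, 0.1, -0.0]
finger_gap: -0.3
```

Request:
{"name": "jog_arm", "arguments": {
  "targets": [
    [0, 0, 0, 0, 0, 0, 1],
    [0, 0, 0, 0, 0, 0, 1],
    [0, 0, 0, 0, 0, 0, 1],
    [0, 0, 0, 0, 0, 0, 1]
  ]
}}

```text
time: 14.98
tool_pos: [425.3, 185.0, 170.6]
tcp_rot: [-180.0, 6.9, 151.9]
ft_force: [-1.1, -0.4, -0.5]
finger_gap: -0.1
```

```bash
python3 - <<'E'
from h import *; import pickle
from bench import r
S0=pickle.load(open("s0.pkl","rb"))
S={n:r.snapshot(n) for n in ["scene","top","wrist"]}
st=r.sense(); print(st["time"],st["tool_pos"],st["ft_force"])
for n in ("scene","top"):
    for s in (S0[n],S[n]):
        m=cv2.inRange(cv2.cvtColor(s["pixels"],cv2.COLOR_RGB2HSV),(22,150,150),(35,255,255))
        print(n,cv2.minAreaRect(max(cv2.findContours(m,0,1)[0],key=cv2.contourArea)))
im=[cv2.resize(S["wrist"]["pixels"][:,:,::-1],(400,300)),cv2.resize(S["scene"]["pixels"][:,:,::-1],(400,300))]
cv2.imwrite("pics/z7.png",np.hstack(im))
E
```

```text
15.1333 [425.032668   185.15637362 170.59774905] [-0.22084931 -0.02641063 -0.37684197]
scene ((296.2158508300781, 185.80043029785156), (65.94377136230469, 65.67414093017578), 15.642248153686523)
scene ((296.4010314941406, 185.805419921875), (66.50774383544922, 66.28563690185547), 15.751173973083496)
top ((261.5621337890625, 176.67478942871094), (62.29692840576172, 56.11958312988281), 29.248823165893555)
top ((261.636474609375, 176.70175170898438), (62.59001541137695, 56.380043029785156), 29.357751846313477)
```

View pics/z7.png

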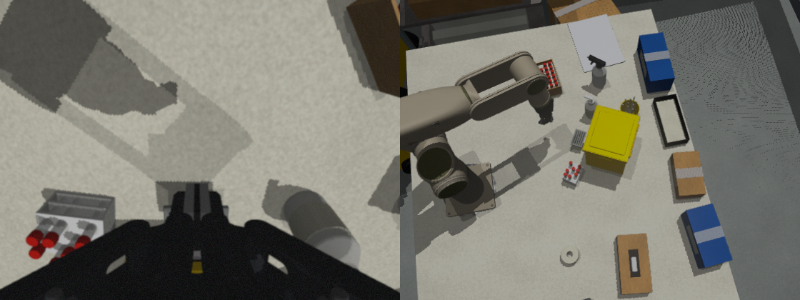

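The lid is shut, the bin is within 0.2 px of its start in both views, and the arm is clear.

```bash
python3 -c "
from bench import r
print(r.hand_in())"
```

```text
the job is handed in; nothing more can be done
None
```

I pressed the pedal right down with the closed fingertips and held the lid fully open for over 4 s at about 18 N. The lid angle measured about 1.2 rad in the scene picture. I then eased the pedal up over about 3.5 s, let the lid shut softly, drew back about 150 mm and handed the job in at 15 s.

**Last checks:**
- **Lid and bin:** the lid looked shut, and its outline was within 0.2 px of where it started in both fixed cameras. I judged the pedal to be up from the shut lid and the force falling to zero, not by measuring it.
- **Contact:** the wrist force read about 0 N, so the robot was touching nothing.
- **Neighbours:** the gel, rack, tub and other items looked unmoved, but I only checked these by eye.

**Disagreements and side loads:**
- **Tread height:** using the wrist camera, some tread corners came out up to about 20 mm low. I relied on the scene and top views, which gave 53 mm, and contact at about 53–55 mm agreed with that.
- **Sideways force:** pressing put 8–9 N sideways on the pedal during the hold, and up to about 16 N at the moment it met the stop. The bin did not shift.

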